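# Seat a collet chuck in the tightening fixture

### The arm

A 7-joint arm with a two-finger parallel gripper is mounted at the origin on the work surface. World frame = base frame: x ahead of the robot, y to its left, z up, the work surface at z = 0. Lengths are in m, angles in rad, forces in N, time in s.
With the tool pointing down it reaches from about 0.4 to 0.925 m from the base axis. Payload 5.6 kg.
Tool frame: the origin (TCP) lies at the very end of the fingers, on their centre line; the grasp point (between the pads) lies 19 mm behind it; z points along the fingers, y is the line along which they close (so a half turn about z gives the same grasp; the last joint's range is limited). The gripper opens to 85 mm and grips with 20 to 120 N. Pads are 22 mm wide; open, the fingers measure 114 mm over their backs; the gripper's body (76 mm by 85 mm) begins 54 mm behind the grasp point. The pads swing forward as they close: fully open they stand 13 mm farther back than shut.
Start: joints at [-1.205, 0.468, -0.012, 1.603, 0.006, 1.071, -0.056], TCP at [0.258, 0.596, 0.231] pointing down, gripper open.
Joint ranges: [-2.53, 2.53], [-0.31, 2.02], [-1.57, 1.55], [0.28, 2.44], [-1.29, 4.43], [0.15, 1.84], [-2.92, 2.92]. Speed limits (rad/s): [2.57, 2.57, 3.14, 3.14, 3.14, 3.14, 3.14].

### API

Orientations are given as a 3x3 rotation matrix whose columns are the frame's x, y, z axes.
In Python, from cell import manip, vision gives the robot as it stands.
- The arm moves only by the tool servo_tool, never from a script. Its argument "increments" is a list of rows, each an object with "xyz": the shift along the tool's x, y, z in mm, a list of three; "delta_rot": the turn, a rotation vector about the tool's x, y, z in rad, a list of three; "hand": the opening, from 0 (shut) to 1 (fully open). In form: [{"xyz": [dx, dy, dz], "delta_rot": [wx, wy, wz], "hand": hand}, ...]. A call has 1 to 10 rows; each row shifts and turns the commanded pose from where the row before left it, along the tool's axes as they then stand; what a row does not reach is not made up. A row lasts 1/8 s, in which the tool goes at most 62.5 mm and 10.7 degrees, less where a joint would pass 70% of its speed; a pose out of reach is approached as far as the arm can. A call is refused whole if a number of a shift passes 62.5 or a number of a turn 0.188, either way. A call with a gripper value outside its range is refused whole. The fingers move at their own pace and stop on an object; "force" is the grip in N (left out, the last holds). Time passes only in rows, so rows that do not move let the fingers close. It gives the time, the measured TCP pose, the force, the opening and the grip force at its end, in the units of the state.
- manip.state(): the state, without advancing time (a new reading comes with each control period).
- vision.read_camera(name): name is "side" or "top"; returns the picture (384x512x3 uint8, blue, green, red); there is no depth.
- vision.camera_info(name): a dict with "intrinsics" (3x3 intrinsics, pixels), "extrinsics" (4x4, takes a point from camera to world coordinates). Camera axes: x right, y down, z forward; pixel columns grow to the right and rows downward; lengths in m; the calibration is good to about 2 mm. A picture is of the moment at which its call begins. camera_info takes no time and is no camera call.
- manip.hand_in(): hands the job in; it is judged then, once.
Trained networks look in the newest picture that a camera, given by its name, has taken for a name from the list of things; names that differ only in an ending like _2 or _b are one class to them, and where a whole thing is asked for, a point or a joint stands for the part that bears it (a point fixed in the world has none). Each returns a list of dicts, best first, with "confidence" (0 to 1); they miss things now and then, are a little off and sometimes report something else, mostly with a low value. They report only what shows in the picture. A call takes as long as a camera call. They do not tell look-alikes from the thing itself.
- vision.search_frame(camera, target): "bbox" ([centre column, centre row, width, height] in pixels, round what is visible of it).
The state is a dict: "time_s": time; "joint_positions": joint angles; "qvel": joint speeds; "joint_torque": joint torques, N m; "tool_pos": TCP position; "tcp_rot": TCP orientation; "contact_force": force on the tool from outside, world axes, zero at the start; "ft_torque": the same for the moment, N m; "width": finger opening in m; "grasp_force": force on a finger pad.
Only numpy, scipy, OpenCV 4.12 (cv2) and the standard library are available. Lean on these libraries where they do the work, as an engineer would, in place of code of your own. Each camera call takes 0.05 s, during which the arm holds its last target. There are 200 camera calls.

### The job

Take the empty collet chuck out of the tool rack and lower it gently, cone down, into the bench tightening fixture so that a cutter can be fitted: rest it lightly on the two yellow drive keys, turn it until the notches in its flange drop over them, then press it fully home with a firm, steady push of about 20 N and let go. Feel it in rather than forcing it (never push harder than about 40 N) and do not drop it. Leave the other two tool holders, the spanner, the screwdriver and the push-button box where they are.

Things in the scene. Friction and masses are not known exactly. Their poses are not given: they have to be found in the camera images.
- collet_chuck: The holder to move: bright steel, 0.5 to 0.7 kg, cone down in the rack, the one with a silver nut and brass-coloured slotted collet on top, no tool in it. Origin on its axis at the cone's large end, z up. Below: cone 48 mm long, 31.8 mm diameter at the origin, 17.8 mm at its foot (8.3 degrees a side). Above: flange 50 mm diameter from 3 to 19 mm, neck 36 mm diameter to 34 mm, nut to 57 mm.
- nut (a point): Middle of the collet chuck's round nut, on its axis 45.5 mm above the chuck's origin: 42 mm diameter, from 34 to 57 mm above the origin. Grip it here, from above.
- notch (a point): On the lower edge of the chuck's flange, in the middle of one of its two notches, 20.7 mm from the axis along the chuck's +x. The other is opposite, on -x; both fit either key. Each is 16.4 mm wide, cut right through the flange's thickness, from 16.4 mm off the axis outwards.
- rack: Fixed tool rack, black top on blue sheet metal, 100 x 320 mm, 70 mm high, origin under its middle. Three 36 mm holes through its top (10 mm thick), at -100, 0 and 100 mm along its y, each with a holder hanging in it by the underside of its flange.
- fixture: Tightening fixture, bolted down: green base 130 mm square, origin under its middle. On it a grey steel sleeve, 70 mm diameter, top face at 95 mm, with a tapered bore 50 mm deep that matches the cone and centres it. The sleeve swivels and is clamped (small ball lever on the -y side, leave it) at any angle up to 0.7 rad either side of the base's: the base's pose does not tell that angle.
- seat (a point): Point on the bore's upright axis, 94 mm above the bench, where the collet chuck's origin lies when fully home; axes as the fixture's base.
- key_top (a point): On the bore's axis, level with the tops of the two yellow drive keys, 8 mm above the sleeve's face. Keys: 14.8 mm wide, top edges chamfered 0.6 mm, on opposite sides of the axis, 18 to 33 mm out, on a line up to 0.7 rad off the base's x axis, either way: see it or feel it. They do not yield. A flange on the keys holds the chuck 5 to 6 mm too high; it sinks in within about 3 degrees of alignment.
- face_mill: Tool holder to leave alone, in another pot of the rack: same cone and flange, dark cutter head 49 mm diameter with brass-coloured inserts, up to 68 mm above its origin (on its axis at the cone's large end, z up).
- drill_chuck: Tool holder to leave alone, in another pot of the rack: same cone and flange, dark drill chuck 46 mm diameter with a conical nose, up to 84 mm above its origin (on its axis at the cone's large end, z up).
- spanner: Flat dark hook spanner with a blue handle lying on the bench, 200 mm long, 12 mm high; origin under the centre of its ring, handle along -x. Leave it.
- screwdriver: Screwdriver with a red handle lying on the bench, along its x axis. Leave it.
- button_box: Grey push-button box, 112 x 192 mm and 83 mm high, origin under its middle. Leave it.
Mind the look-alikes: they are no part of the job. What is shaped like the collet_chuck but blue or red is not meant.

How it is judged:
On the way, in this order (a step that is already met when the one before it is completed fails the run):
1. the collet chuck is lifted clear of the rack (height (world z) of collet_chuck above 0.13 m), for 0.1 s.
2. the chuck is pressed home: keys in its notches, and the cone bearing on the bore with over 60 N in all (the wedge multiplies weight and push three to four times: a push of about 20 N does it) (z of collet_chuck in the frame of seat below 0.002 m and contact force between collet_chuck and fixture above 60 N), for 0.2 s.
At the end, for the whole second after the job is handed in: The collet chuck stands upright (within 1.7 degrees) in the fixture, keys in its notches and cone fully home (height within 2 to 3 mm, axis within 2 mm), released and at rest; the other two holders, spanner, screwdriver and push-button box are within 20 mm of where they were (z of collet_chuck in the frame of seat between -0.003 and 0.002 m and horizontal distance between collet_chuck and seat below 0.002 m and angle between collet_chuck's own z axis and vertical below 0.03 rad and linear speed of collet_chuck below 0.01 m/s and distance of each of face_mill, drill_chuck, spanner, screwdriver, button_box from where it was at the start of the episode below 0.02 m); the robot touches nothing.
It fails at once if the chuck is forced down while it is not home, with more than 45 N on the fixture (z of collet_chuck in the frame of seat above 0.003 m and contact force between collet_chuck and fixture above 45 N).
It fails at once if the cone is jammed into the bore with more than 200 N in all (a push of about 45 N or more, multiplied by the wedge) (contact force between collet_chuck and fixture above 200 N).
It fails at once if the chuck is dropped or rammed into the fixture (over 0.2 m/s with its cone at the bore) (horizontal distance between collet_chuck and seat below 0.03 m and z of collet_chuck in the frame of seat below 0.045 m and linear speed of collet_chuck above 0.2 m/s).
It fails at once if the face mill or drill chuck holder in the rack is moved over 20 mm (distance of any of face_mill, drill_chuck from where it was at the start of the episode above 0.02 m).
It fails at once if the spanner, screwdriver or push-button box is moved over 20 mm (distance of any of spanner, screwdriver, button_box from where it was at the start of the episode above 0.02 m).
It also fails if it takes over 58 s, if anything falls off the work surface, if the arm or the gripper's body presses on something with over 40 N, if the wrist force passes 120 N, or if a joint passes its speed limit or range.

## Working session

There is one attempt and no reset: what is moved stays moved. The work goes in short steps, Python scripts to look and compute and a tool call to move; the robot and the scene stay as the last step left them, time stands still between calls to the robot, and variables do not carry over. Pictures are saved under pics/ and viewed, at most 10 in all, crops included, and the job is handed in when it is done.

Besides the shell and the picture viewer there is one more tool, called after "Request:" as name([rows], argument=value, ...), one row to a line, values as JSON. servo_tool: Moves the arm, as the interface text tells. Its arguments: {"type":"object","properties":{"increments":{"type":"array","items":{"type":"object","properties":{"xyz":{"type":"array","items":{"type":"number"}},"delta_rot":{"type":"array","items":{"type":"number"}},"hand":{"type":"number"}}}},"force":{"type":"number"}},"required":["increments"]}

```bash
mkdir -p pics; cat > h.py <<'E'
import numpy as np, cv2
from cell import manip, vision
def ray(cam,u,v):
    i=vision.camera_info(cam);K=np.array(i["intrinsics"]);T=np.array(i["extrinsics"])
    d=T[:3,:3]@np.linalg.inv(K)@[u,v,1];return T[:3,3],d
def at_z(cam,u,v,z):
    o,d=ray(cam,u,v);return o+d*(z-o[2])/d[2]
def proj(cam,p):
    i=vision.camera_info(cam);K=np.array(i["intrinsics"]);T=np.linalg.inv(np.array(i["extrinsics"]))
    q=K@(T[:3,:3]@np.array(p)+T[:3,3]);return q[:2]/q[2]
E
python3 - <<'E'
from h import *
ims=[]
for c in ["top","side"]:
    im=vision.read_camera(c);cv2.imwrite(f"pics/{c}0.png",im)
    print(c,np.round(vision.camera_info(c)["extrinsics"],3).tolist(),np.round(vision.camera_info(c)["intrinsics"],1).tolist())
    for t in ["collet_chuck","nut","rack","fixture","face_mill","drill_chuck","key_top","notch"]:
        print(t,[(np.round(d["bbox"],1).tolist(),round(d["confidence"],2)) for d in vision.search_frame(c,t)])
s=manip.state();print(s["time_s"],s["tool_pos"],np.round(s["tcp_rot"],3).tolist(),s["width"],s["contact_force"])
E
```

```text
top [[0.015, -0.997, 0.077, 0.483], [-1.0, -0.014, 0.012, 0.03], [-0.011, -0.077, -0.997, 0.981], [0.0, 0.0, 0.0, 1.0]] [[433.4, 0.0, 251.6], [0.0, 433.4, 187.5], [0.0, 0.0, 1.0]]
collet_chuck [([203.6, 278.6, 19.9, 28.4], 0.77), ([150.2, 206.8, 28.7, 24.7], 0.69), ([141.4, 276.2, 30.0, 23.8], 0.56)]
nut [([148.8, 208.6, 31.2, 26.9], 0.98), ([205.1, 276.7, 22.9, 26.6], 0.77), ([143.5, 276.9, 29.4, 27.1], 0.71), ([413.1, 219.7, 96.9, 68.8], 0.44)]
rack [([150.9, 205.4, 159.9, 74.9], 0.8)]
fixture [([411.0, 220.4, 95.8, 72.4], 0.58)]
face_mill [([98.4, 195.3, 35.6, 27.3], 0.64)]
drill_chuck [([198.2, 213.2, 27.7, 27.6], 0.78)]
key_top [([413.9, 220.6, 98.1, 69.9], 0.6)]
notch [([205.3, 279.2, 21.7, 24.3], 0.83), ([149.4, 203.7, 28.9, 21.3], 0.78), ([143.2, 272.9, 31.7, 26.1], 0.75)]
side [[0.99, -0.052, 0.132, 0.455], [-0.14, -0.529, 0.837, -0.729], [0.026, -0.847, -0.531, 0.58], [0.0, 0.0, 0.0, 1.0]] [[399.5, 0.0, 256.8], [0.0, 399.5, 189.1], [0.0, 0.0, 1.0]]
collet_chuck [([168.1, 185.9, 22.0, 42.5], 0.76), ([172.3, 157.5, 23.7, 31.4], 0.61), ([224.0, 147.8, 19.8, 21.5], 0.58)]
nut [([168.1, 184.9, 22.0, 44.1], 0.85), ([170.1, 156.3, 15.6, 27.5], 0.8), ([223.7, 148.3, 16.7, 26.4], 0.65)]
rack [([220.8, 172.4, 47.3, 80.7], 0.92)]
fixture [([233.5, 334.2, 96.7, 99.5], 0.81), ([308.5, 163.9, 63.8, 55.1], 0.69), ([223.4, 147.5, 13.7, 21.6], 0.38)]
face_mill [([226.0, 128.0, 19.4, 23.4], 0.75)]
drill_chuck [([221.1, 163.6, 22.1, 35.1], 0.6), ([234.5, 335.3, 98.6, 97.4], 0.28)]
key_top [([234.8, 335.6, 94.8, 96.8], 0.91)]
notch [([170.8, 155.8, 20.4, 22.5], 0.82), ([224.1, 148.3, 18.2, 25.8], 0.62), ([166.9, 187.8, 19.8, 41.7], 0.56)]
0.9 [0.25842125 0.59644325 0.23132986] [[-0.918, 0.398, 0.0], [0.398, 0.918, 0.0], [-0.0, 0.0, -1.0]] 0.08529840439289157 [-0.45959109  0.06756442 -0.84274104]
```

View pics/top0.png

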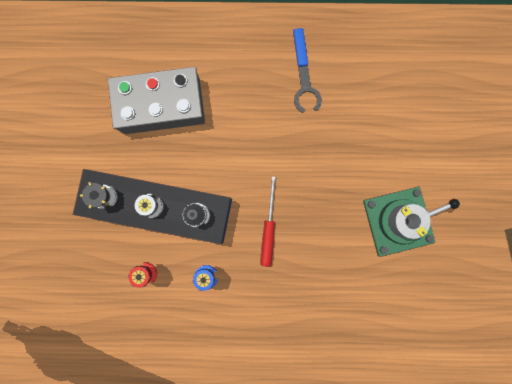

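View pics/side0.png

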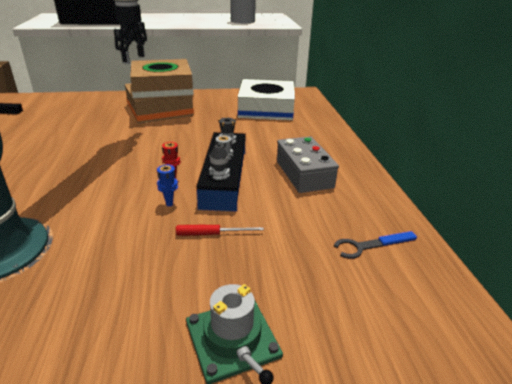

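```bash
python3 - <<'E'
from h import *
top=cv2.imread("pics/top0.png");side=cv2.imread("pics/side0.png")
def crop(im,u,v,w,h,W,H): return cv2.resize(im[v-h//2:v+h//2,u-w//2:u+w//2],(W,H),interpolation=cv2.INTER_CUBIC)
a=np.hstack([crop(top,150,206,50,38,400,300),crop(top,412,220,50,38,400,300)])
b=np.hstack([crop(side,221,160,50,38,400,300),crop(side,233,305,50,38,400,300)])
cv2.imwrite("pics/crop1.png",np.vstack([a,b]))
def yel(im,u,v,r):
    sub=im[v-r:v+r,u-r:u+r].astype(float);w=np.clip((np.minimum(sub[...,1],sub[...,2])-sub[...,0]-60),0,None)
    n,l,st,ce=cv2.connectedComponentsWithStats((w>0).astype(np.uint8))
    o=[]
    for k in range(1,n):
        if st[k,4]>5:
            yy,xx=np.where(l==k);ww=w[yy,xx];o.append((u-r+(xx*ww).sum()/ww.sum(),v-r+(yy*ww).sum()/ww.sum(),int(st[k,4])))
    return o
for c,im,(u,v) in [("top",top,(412,220)),("side",side,(233,300))]:
    k=yel(im,u,v,26);print(c,k)
    P=[at_z(c,x[0],x[1],0.103) for x in k];print(np.round(P,4).tolist())
    if len(P)==2:
        d=P[1]-P[0];print("mid",(P[0]+P[1])/2,"len",np.linalg.norm(d),"ang",np.arctan2(d[1],d[0]))
for c,im,(u,v) in [("top",top,(148,206)),("side",side,(222,146))]:
    print(c,[(np.round(x,1),np.round(at_z(c,x[0],x[1],0.124),4)) for x in yel(im,u,v,16)])
print("nut bbox at 0.124",at_z("top",148.8,206,0.12),at_z("side",223.7,148,0.11))
R=np.round
print([at_z("top",*p,0.07).round(3).tolist() for p in [(82,171),(231,197),(223,243),(74,213)]])
E
```

```text
top [(np.float64(406.0484888741282), np.float64(211.1733643307871), 58), (np.float64(421.1421497232741), np.float64(230.8674628604719), 66)]
[[0.5072, -0.2719, 0.103], [0.4681, -0.3016, 0.103]]
mid [ 0.48765677 -0.28675676  0.103     ] len 0.04907230521369682 ang -2.491297207234089
side [(np.float64(243.41285632293858), np.float64(289.60283145207575), 112), (np.float64(220.17021708257252), np.float64(306.23392168796914), 105)]
[[0.5104, -0.2754, 0.103], [0.4714, -0.3052, 0.103]]
mid [ 0.49088713 -0.29029835  0.103     ] len 0.0491566572246926 ang -2.4892507038340708
top [(array([144.6, 204.7,  95. ]), array([0.5118, 0.2516, 0.124 ]))]
side []
nut bbox at 0.124 [0.50935324 0.24404424 0.12      ] [0.51394349 0.22253195 0.11      ]
[[0.583, 0.401, 0.07], [0.532, 0.084, 0.07], [0.436, 0.099, 0.07], [0.494, 0.414, 0.07]]
```

View pics/crop1.png

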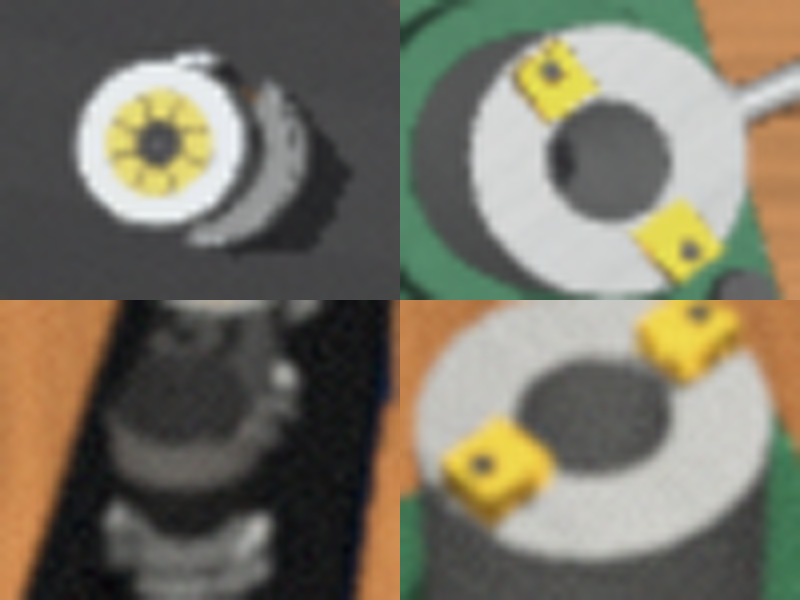

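The crop confirms it. The candidates are silver/brass in the middle pot (148,206), red (142,275) and blue (204,278), and only the silver one in the rack fits. The yellow keys line up at about 0.651 rad in both cameras. A flange notch shows at crop (240,80).

```bash
python3 - <<'E'
from h import *
top=cv2.imread("pics/top0.png").astype(np.float32)
# refine axis: nut white disk at z=.124
c=np.array([0.5118,0.2516])
g=top.min(2)
sub=np.zeros_like(g,np.uint8);sub[188:225,128:160]=(top.max(2)>190)[188:225,128:160]
n,l,st,ce=cv2.connectedComponentsWithStats(sub);k=1+st[1:,4].argmax();print(st[k],ce[k],at_z("top",*ce[k],0.124))
def samp(c,z,r,a):
    p=proj("top",[c[0]+r*np.cos(a),c[1]+r*np.sin(a),z]);return float(cv2.getRectSubPix(top.max(2),(1,1),tuple(map(float,p)))[0,0])
print("flange centre px",proj("top",[*c,.086]),"nut",proj("top",[*c,.124]))
print("angle: r=22 23.5 @z=.086 ; r=23.5 @ .070")
for d in range(-180,180,6):
    a=np.deg2rad(d);print(d,[round(samp(c,z,r,a)) for z,r in((.086,.020),(.086,.022),(.086,.0235),(.07,.0235))],end=" | ")
# rim
print()
# bore ellipse: dark circle in top at z=.095
b=np.zeros_like(g,np.uint8);b[196:246,386:440]=((top.max(2)<140)&(top.max(2)-top.min(2)<25))[196:246,386:440]
n,l,st,ce=cv2.connectedComponentsWithStats(b)
for k in range(1,n):
    if st[k,4]>30: print("bore?",st[k],ce[k],at_z("top",*ce[k],0.095))
s=np.zeros_like(g,np.uint8);s[196:246,386:440]=((top.max(2)>170)&(top.max(2)-top.min(2)<25))[196:246,386:440]
E
```

```text
[135 194  20  21 277] [144.5631769  204.44404332] [0.51218601 0.25157273 0.124     ]
flange centre px [149.25743604 205.33601915] nut [144.5427843  204.63854343]
angle: r=22 23.5 @z=.086 ; r=23.5 @ .070
-180 [108, 132, 133, 151] | -174 [117, 145, 155, 155] | -168 [116, 143, 150, 122] | -162 [124, 147, 147, 121] | -156 [137, 149, 143, 125] | -150 [142, 150, 146, 122] | -144 [145, 151, 150, 117] | -138 [144, 153, 154, 100] | -132 [146, 152, 151, 94] | -126 [149, 151, 147, 101] | -120 [148, 151, 147, 106] | -114 [148, 153, 151, 119] | -108 [148, 153, 151, 106] | -102 [148, 151, 145, 124] | -96 [146, 151, 148, 125] | -90 [145, 150, 140, 121] | -84 [146, 147, 126, 117] | -78 [147, 151, 137, 115] | -72 [146, 147, 139, 104] | -66 [145, 144, 122, 92] | -60 [144, 147, 139, 98] | -54 [138, 145, 149, 88] | -48 [120, 122, 130, 110] | -42 [88, 87, 84, 113] | -36 [76, 72, 73, 99] | -30 [58, 65, 70, 74] | -24 [57, 53, 66, 71] | -18 [62, 51, 60, 71] | -12 [80, 76, 93, 65] | -6 [134, 131, 166, 68] | 0 [186, 170, 214, 110] | 6 [215, 182, 215, 166] | 12 [229, 206, 218, 174] | 18 [234, 227, 188, 184] | 
[... 263 characters left out ...]
[226, 229, 230, 221] | 90 [216, 222, 229, 203] | 96 [189, 202, 222, 205] | 102 [220, 215, 221, 227] | 108 [228, 228, 230, 227] | 114 [227, 230, 232, 217] | 120 [218, 231, 233, 229] | 126 [227, 232, 234, 233] | 132 [231, 234, 232, 234] | 138 [233, 233, 223, 231] | 144 [234, 230, 181, 181] | 150 [232, 186, 127, 123] | 156 [220, 140, 100, 86] | 162 [179, 107, 76, 81] | 168 [140, 86, 74, 116] | 174 [97, 90, 92, 148] | 
bore? [388 205  23  34 225] [394.91111111 221.46222222] [ 0.48619524 -0.25186193  0.095     ]
bore? [405 214  16  15 183] [412.57923497 220.95628415] [ 0.48776407 -0.28761763  0.095     ]
bore? [426 235   8   8  52] [429.53846154 238.26923077] [ 0.45334847 -0.32132669  0.095     ]
```

Request:
servo_tool([
  {"xyz": [-46.3, -27, 0], "delta_rot": [0, 0, 0], "hand": 1},
  {"xyz": [-46.3, -27, 0], "delta_rot": [0, 0, 0], "hand": 1},
  {"xyz": [-46.3, -27, 0], "delta_rot": [0, 0, 0], "hand": 1},
  {"xyz": [-46.3, -27, 0], "delta_rot": [0, 0, 0], "hand": 1},
  {"xyz": [-46.3, -27, 0], "delta_rot": [0, 0, 0], "hand": 1},
  {"xyz": [-46.3, -27, 0], "delta_rot": [0, 0, 0], "hand": 1},
  {"xyz": [-46.3, -27, 0], "delta_rot": [0, 0, 0], "hand": 1},
  {"xyz": [-46.3, -27, 0], "delta_rot": [0, 0, 0], "hand": 1},
  {"xyz": [0, 0, 0], "delta_rot": [0, 0, 0.175], "hand": 1},
  {"xyz": [0, 0, 0], "delta_rot": [0, 0, 0.175], "hand": 1},
])

```text
time_s: 2.15
tool_pos: [0.513, 0.25, 0.2314]
tcp_rot: [[-0.72, 0.694, 0.0], [0.694, 0.72, 0.0], [0.0, 0.0, -1.0]]
contact_force: [-0.3, 0.6, -0.1]
width: 0.0854
grasp_force: 0.0
```

Request:
servo_tool([
  {"xyz": [0, 0, 0], "delta_rot": [0, 0, 0.175], "hand": 1},
  {"xyz": [0, 0, 0], "delta_rot": [0, 0, 0.175], "hand": 1},
  {"xyz": [0, 0, 0], "delta_rot": [0, 0, 0], "hand": 1},
  {"xyz": [0, 0, 0], "delta_rot": [0, 0, 0], "hand": 1},
])

```text
time_s: 2.65
tool_pos: [0.5124, 0.2511, 0.2313]
tcp_rot: [[-0.448, 0.894, 0.0], [0.894, 0.448, 0.0], [0.0, 0.0, -1.0]]
contact_force: [-0.5, 0.3, 0.3]
width: 0.0855
grasp_force: 0.0
```

Request:
servo_tool([
  {"xyz": [0, 0, 40], "delta_rot": [0, 0, 0], "hand": 1},
  {"xyz": [0, 0, 35], "delta_rot": [0, 0, 0], "hand": 1},
  {"xyz": [0, 0, 0], "delta_rot": [0, 0, 0], "hand": 1},
])

```text
time_s: 3.02
tool_pos: [0.5107, 0.2501, 0.1541]
tcp_rot: [[-0.447, 0.894, -0.005], [0.894, 0.447, -0.003], [-0.0, -0.005, -1.0]]
contact_force: [-0.2, -0.8, 0.7]
width: 0.0853
grasp_force: 0.0
```

```bash
python3 - <<'E'
from h import *
a=vision.read_camera("side");b=vision.read_camera("top")
print(proj("side",manip.state()["tool_pos"]),proj("side",[.512,.2515,.124]),proj("top",manip.state()["tool_pos"]))
f=lambda im,u,v:cv2.resize(im[v-45:v+45,u-30:u+30],(400,600),interpolation=cv2.INTER_CUBIC)
cv2.imwrite("pics/c2.png",np.hstack([f(a,223,130),f(b,146,205)]))
E
```

```text
[222.27502675 127.08895538] [222.12166776 138.52888349] [140.35939223 203.33611982]
```

View pics/c2.png

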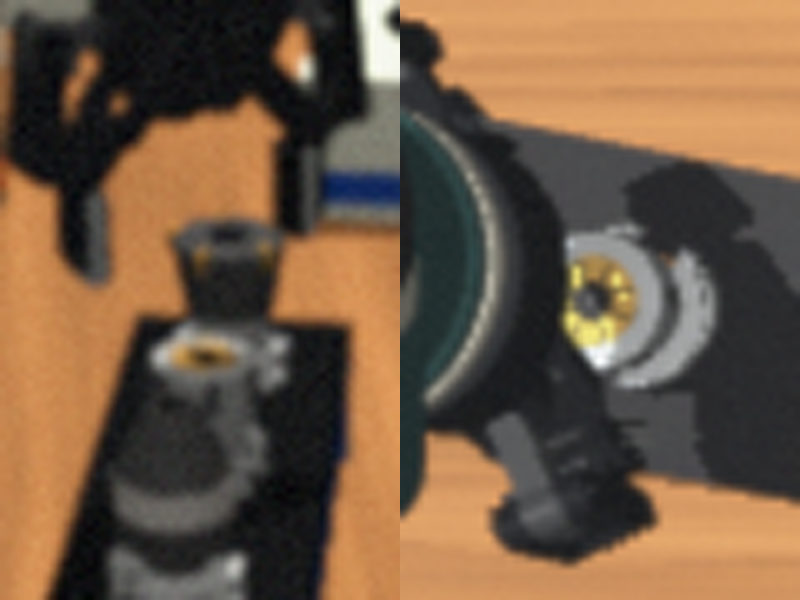

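```bash
python3 - <<'E'
from h import *
a=vision.read_camera("side").astype(int)
s=a[130:146,212:236]
w=np.clip(s[...,2]-s[...,0]-45,0,None)
m=s.max(2)
print(w);print(m)
E
```

```text
[[74 74 74 74 76 74 75 72 38  0  0  0  0  0  0  0  0  0  0  0  0  0 54 76]
 [73 62 56 55 56 60 61 60 30  0  0  0  0  0  0  0  0  0  0  0  0  7 58 77]
 [62 37 14 11 14 22 29 25  2  0  0  0  0  0  0  0  0  0  0  0  0  0 38 52]
 [56 16  0  0  0  0  0  0  0  0  0  0  0  0  0  0  0  0  0  0  0  0  0  0]
 [45  1  0  0  0  0  0  0  0  0  0  0  0  0  0  0  0  0  0  0  0  0  0  0]
 [29  0  0  0  0  0  0  0  0  0  0  0  0  0  0  0  0  0  0  0  0  0  0  0]
 [11  0  0  0  0  0  0  0  4  0  1 13 14 17  7  0  0  0  0  0  0  0  0  0]
 [ 0  0  0  0  0  0  0 25 49 29 18 17 26 38 35  1  0  0  0  0  0  0  0  0]
 [ 0  0  0  0  0  0  0 48 64 45 11  0  1 18 32 15  0  0  0  0  0  0  0  0]
 [ 0  0  0  0  0  0  0 28 47 38 21  7  0  3 13  2  0  0  0  0  0  0  0  0]
 [ 0  0  0  0  0  0  0  0  0  0  1  0  0  0  0  0  0  0  0  0  0  0  0  0]
 [ 0  0  0  0  0  0  0  0  0  0  0  0  0  0  0  0  0  0  0  0  0  0  0  0]
 [ 0  0  0  0  0  0  0  0  0  0  0  0  0  0  0  0  0  0  0  0  0  0  0  0]
 [ 0  0  0  0  0  0  0  0  0  0  0  0  0  0  0  0  0  0  0  0  0  0  0  0]
 [ 0  0  0  0  0  0  0  0  0  0  0  0  0  0  0  0 
[... 1017 characters left out ...]
27  28  77 137 163 156 168 163 148 111  91  82  95 114 109 110 106
  103 105 108 107 100  72]
 [ 30  19  25  55  90 109 118 125 132 132 126 113 109 110 110 111 106  98
   78  80 101 118 126  95]
 [ 27  28  29  41  53  72  92  99 109 116 116 111 107 105 103 102  99  77
   56  65 104 124 131  99]
 [ 25  23  27  39  43  51  70  89  96  98  97  95  84  81  87  88  80  75
   51  70  95 106  94  67]
 [ 27  25  28  36  41  45  62  74  78  86  83  69  54  56  70  77  81  72
   56  53  73  73  56  34]
 [ 25  26  28  37  41  42  44  54  60  69  79  63  46  46  72  82  76  68
   55  40  38  44  29  21]
 [ 28  26  33  47  41  36  30  26  41  53  61  57  46  48  71  82  77  72
   55  37  20  25  28  27]]
```

Request:
servo_tool([
  {"xyz": [0, 0.8, 25], "delta_rot": [0, 0, 0], "hand": 1},
  {"xyz": [0, 0, 25], "delta_rot": [0, 0, 0], "hand": 1},
  {"xyz": [0, 0, 12], "delta_rot": [0, 0, 0], "hand": 1},
  {"xyz": [0, 0, 4], "delta_rot": [0, 0, 0], "hand": 1},
  {"xyz": [0, 0, 0], "delta_rot": [0, 0, 0], "hand": 1},
  {"xyz": [0, 0, 0], "delta_rot": [0, 0, 0], "hand": 1},
])

```text
time_s: 3.92
tool_pos: [0.5138, 0.2516, 0.0912]
tcp_rot: [[-0.446, 0.895, 0.001], [0.895, 0.446, 0.001], [0.0, 0.002, -1.0]]
contact_force: [-0.1, 0.3, 0.1]
width: 0.0853
grasp_force: 0.0
```

Request:
servo_tool([
  {"xyz": [0, 0, 0], "hand": 0.4},
  {"xyz": [0, 0, 0], "hand": 0.4},
  {"xyz": [0, 0, 0], "hand": 0.4},
  {"xyz": [0, 0, 0], "hand": 0.3},
  {"xyz": [0, 0, 0], "hand": 0.3},
  {"xyz": [0, 0, 0], "hand": 0.3},
  {"xyz": [0, 0, 0], "hand": 0.3},
], force=80)

```text
schema error: expected keys xyz, delta_rot, hand
```

Request:
servo_tool([
  {"xyz": [0, 0, 0], "delta_rot": [0, 0, 0], "hand": 0.4},
  {"xyz": [0, 0, 0], "delta_rot": [0, 0, 0], "hand": 0.4},
  {"xyz": [0, 0, 0], "delta_rot": [0, 0, 0], "hand": 0.4},
  {"xyz": [0, 0, 0], "delta_rot": [0, 0, 0], "hand": 0.3},
  {"xyz": [0, 0, 0], "delta_rot": [0, 0, 0], "hand": 0.3},
  {"xyz": [0, 0, 0], "delta_rot": [0, 0, 0], "hand": 0.3},
  {"xyz": [0, 0, 0], "delta_rot": [0, 0, 0], "hand": 0.3},
], force=80)

```text
time_s: 4.8
tool_pos: [0.5133, 0.2514, 0.0909]
tcp_rot: [[-0.446, 0.895, 0.0], [0.895, 0.446, 0.0], [0.0, 0.0, -1.0]]
contact_force: [-0.1, 0.1, 6.0]
width: 0.0405
grasp_force: 80.1
```

Request:
servo_tool([
  {"xyz": [0, 0, -5], "delta_rot": [0, 0, 0], "hand": 0.3},
  {"xyz": [0, 0, -15], "delta_rot": [0, 0, 0], "hand": 0.3},
  {"xyz": [0, 0, -25], "delta_rot": [0, 0, 0], "hand": 0.3},
  {"xyz": [0, 0, -35], "delta_rot": [0, 0, 0], "hand": 0.3},
  {"xyz": [0, 0, -35], "delta_rot": [0, 0, 0], "hand": 0.3},
  {"xyz": [0, 0, -30], "delta_rot": [0, 0, 0], "hand": 0.3},
  {"xyz": [0, 0, -15], "delta_rot": [0, 0, 0], "hand": 0.3},
  {"xyz": [0, 0, 0], "delta_rot": [0, 0, 0], "hand": 0.3},
  {"xyz": [0, 0, 0], "delta_rot": [0, 0, 0], "hand": 0.3},
])

```text
time_s: 5.92
tool_pos: [0.5122, 0.2509, 0.2488]
tcp_rot: [[-0.446, 0.895, -0.002], [0.895, 0.446, -0.001], [-0.0, -0.003, -1.0]]
contact_force: [-0.3, -0.1, -6.9]
width: 0.0403
grasp_force: 81.8
```

Request:
servo_tool([
  {"xyz": [-25, -14, 0], "delta_rot": [0, 0, 0], "hand": 0.3},
  {"xyz": [-45, -25, 0], "delta_rot": [0, 0, 0], "hand": 0.3},
  {"xyz": [-52, -29, 0], "delta_rot": [0, 0, 0], "hand": 0.3},
  {"xyz": [-52, -29, 0], "delta_rot": [0, 0, 0], "hand": 0.3},
  {"xyz": [-52, -29, 0], "delta_rot": [0, 0, 0], "hand": 0.3},
  {"xyz": [-52, -29, 0], "delta_rot": [0, 0, 0], "hand": 0.3},
  {"xyz": [-52, -29, 0], "delta_rot": [0, 0, 0], "hand": 0.3},
  {"xyz": [-52, -29, 0], "delta_rot": [0, 0, 0], "hand": 0.3},
  {"xyz": [-52, -29, 0], "delta_rot": [0, 0, 0], "hand": 0.3},
  {"xyz": [-38.6, -20.3, 0], "delta_rot": [0, 0, 0], "hand": 0.3},
])

```text
time_s: 7.18
tool_pos: [0.4874, -0.2913, 0.249]
tcp_rot: [[-0.444, 0.896, -0.002], [0.896, 0.444, -0.0], [0.001, -0.002, -1.0]]
contact_force: [0.9, 0.7, -7.1]
width: 0.0404
grasp_force: 82.1
```

Request:
servo_tool([
  {"xyz": [0, 0, 0], "delta_rot": [0, 0, -0.18], "hand": 0.3},
  {"xyz": [0, 0, 0], "delta_rot": [0, 0, -0.18], "hand": 0.3},
  {"xyz": [0, 0, 0], "delta_rot": [0, 0, -0.18], "hand": 0.3},
  {"xyz": [0, 0, 0], "delta_rot": [0, 0, -0.18], "hand": 0.3},
  {"xyz": [0, 0, 0], "delta_rot": [0, 0, -0.18], "hand": 0.3},
  {"xyz": [0, 0, 0], "delta_rot": [0, 0, -0.18], "hand": 0.3},
  {"xyz": [0, 0, 0], "delta_rot": [0, 0, 0], "hand": 0.3},
  {"xyz": [0, 0, 0], "delta_rot": [0, 0, 0], "hand": 0.3},
])

```text
time_s: 8.18
tool_pos: [0.4885, -0.2886, 0.2494]
tcp_rot: [[-0.999, 0.032, -0.001], [0.032, 0.999, 0.0], [0.001, 0.0, -1.0]]
contact_force: [-0.0, -0.3, -6.9]
width: 0.0401
grasp_force: 82.2
```

```bash
python3 - <<'E'
from h import *
a=vision.read_camera("side");b=vision.read_camera("top")
s=manip.state();p=s["tool_pos"];print(p,s["joint_positions"],proj("side",p),proj("top",p))
u,v=map(int,proj("side",[p[0],p[1],.17]));f=lambda im,u,v:cv2.resize(im[v-60:v+60,u-40:u+40],(400,600),interpolation=cv2.INTER_CUBIC)
u2,v2=map(int,proj("top",p))
print(u,v,u2,v2)
cv2.imwrite("pics/c3.png",np.hstack([f(a,u,v),f(b,u2-10,v2)]))
E
```

```text
[ 0.48876194 -0.28854744  0.24983677] [ 0.18382329  0.31348245  0.35879349  1.80914217 -0.12550282  1.04199142
  2.13020872] [229.7129145  221.76539241] [446.39806967 220.32489918]
230 265 446 220
```

View pics/c3.png

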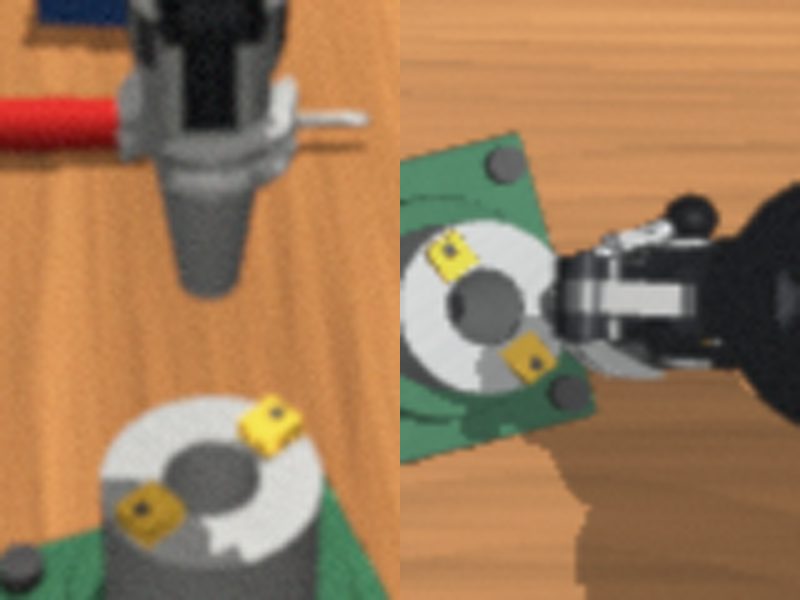

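```bash
python3 - <<'E'
from h import *
c=at_z("side",231.7,261.8,.1775);b=at_z("side",232.3,300.8,.095);print(c,b,b-c)
print(at_z("top",412.6,220.9,.095), at_z("side",231.8,297.9,.103))
# edges of cone foot / bore in current side image
a=vision.read_camera("side").max(2).astype(int)
print(a[256,218:246],a[258,218:246]);print(a[300,215:250],a[298:299,215:250])
E
```

```text
[ 0.49087359 -0.28981478  0.1775    ] [ 0.49127973 -0.28934396  0.095     ] [ 0.00040614  0.00047082 -0.0825    ]
[ 0.48787868 -0.28766115  0.095     ] [ 0.49043292 -0.2906218   0.103     ]
[193 192 194 186 190 188 163 110  83  81  83  83  85  83  83  78  83  80
  76  75 112 171 198 203 207 204 195 192] [195 192 192 194 188 189 185 139  90  76  79  81  80  86  85  87  82  80
  74  86 143 181 195 196 203 204 200 191]
[175 177 184 193 193 191 182 135  95  84  85  87  89  89  95  93  96 100
 100  98  98  93  94  88  88  80 114 185 210 216 214 215 217 217 216] [[213 210 211 209 209 208 205 180 126  93  84  86  96  89  96  98  96  99
   99  98  97  97  93  92  85  90 131 186 207 214 214 214 211 215 214]]
```

Request:
servo_tool([
  {"xyz": [0, 0, 25], "delta_rot": [0, 0, -0.02], "hand": 0.3},
  {"xyz": [0, 0, 30], "delta_rot": [0, 0, 0], "hand": 0.3},
  {"xyz": [0, 0, 15], "delta_rot": [0, 0, 0], "hand": 0.3},
  {"xyz": [0, 0, 9], "delta_rot": [0, 0, 0], "hand": 0.3},
  {"xyz": [0, 0, 9], "delta_rot": [0, 0, 0], "hand": 0.3},
  {"xyz": [0, 0, 9], "delta_rot": [0, 0, 0], "hand": 0.3},
  {"xyz": [0, 0, 7], "delta_rot": [0, 0, 0], "hand": 0.3},
  {"xyz": [0, 0, 4], "delta_rot": [0, 0, 0], "hand": 0.3},
  {"xyz": [0, 0, 0], "delta_rot": [0, 0, 0], "hand": 0.3},
  {"xyz": [0, 0, 0], "delta_rot": [0, 0, 0], "hand": 0.3},
])

```text
time_s: 9.57
tool_pos: [0.4892, -0.2888, 0.1426]
tcp_rot: [[-1.0, 0.009, 0.001], [0.009, 1.0, -0.0], [-0.001, -0.0, -1.0]]
contact_force: [-0.6, 0.3, -6.2]
width: 0.0401
grasp_force: 82.2
```

Request:
servo_tool([
  {"xyz": [0, 0, 3], "delta_rot": [0, 0, 0], "hand": 0.3},
  {"xyz": [0, 0, 3], "delta_rot": [0, 0, 0], "hand": 0.3},
  {"xyz": [0, 0, 3], "delta_rot": [0, 0, 0], "hand": 0.3},
  {"xyz": [0, 0, 3], "delta_rot": [0, 0, 0], "hand": 0.3},
  {"xyz": [0, 0, 3], "delta_rot": [0, 0, 0], "hand": 0.3},
  {"xyz": [0, 0, 1.5], "delta_rot": [0, 0, 0], "hand": 0.3},
  {"xyz": [0, 0, 0], "delta_rot": [0, 0, 0], "hand": 0.3},
])

```text
time_s: 10.45
tool_pos: [0.4888, -0.2888, 0.1257]
tcp_rot: [[-1.0, 0.009, -0.0], [0.009, 1.0, -0.0], [0.0, -0.0, -1.0]]
contact_force: [-0.3, -1.0, -6.3]
width: 0.0402
grasp_force: 82.2
```

Request:
servo_tool([
  {"xyz": [0, 0, 1], "delta_rot": [0, 0, 0], "hand": 0.3},
  {"xyz": [0, 0, 0], "delta_rot": [0, 0, 0], "hand": 0.3},
])

```text
time_s: 10.7
tool_pos: [0.4888, -0.2889, 0.1248]
tcp_rot: [[-1.0, 0.009, -0.0], [0.009, 1.0, -0.0], [0.0, -0.0, -1.0]]
contact_force: [-1.2, -1.0, -7.1]
width: 0.0403
grasp_force: 82.2
```

Request:
servo_tool([
  {"xyz": [0, 0, 1], "delta_rot": [0, 0, 0], "hand": 0.3},
  {"xyz": [0, 0, 0], "delta_rot": [0, 0, 0], "hand": 0.3},
])

```text
time_s: 10.95
tool_pos: [0.4888, -0.289, 0.1238]
tcp_rot: [[-1.0, 0.009, -0.0], [0.009, 1.0, -0.0], [0.0, -0.0, -1.0]]
contact_force: [-0.8, -2.4, -7.3]
width: 0.0403
grasp_force: 82.1
```

Request:
servo_tool([
  {"xyz": [0, 0, 1], "delta_rot": [0, 0, 0], "hand": 0.3},
  {"xyz": [0, 0, 0], "delta_rot": [0, 0, 0], "hand": 0.3},
])

```text
time_s: 11.2
tool_pos: [0.4888, -0.2891, 0.1227]
tcp_rot: [[-1.0, 0.009, -0.0], [0.009, 1.0, -0.001], [0.0, -0.001, -1.0]]
contact_force: [-1.2, -3.0, -6.3]
width: 0.0405
grasp_force: 82.1
```

Request:
servo_tool([
  {"xyz": [0.3, -0.7, 0], "delta_rot": [0, 0, 0], "hand": 0.3},
  {"xyz": [0, 0, 1], "delta_rot": [0, 0, 0], "hand": 0.3},
  {"xyz": [0, 0, 0], "delta_rot": [0, 0, 0], "hand": 0.3},
])

```text
time_s: 11.58
tool_pos: [0.4886, -0.2893, 0.1217]
tcp_rot: [[-1.0, 0.009, -0.0], [0.009, 1.0, 0.0], [0.0, 0.0, -1.0]]
contact_force: [-0.9, -1.9, -6.6]
width: 0.04
grasp_force: 82.1
```

Request:
servo_tool([
  {"xyz": [0, 0, 1], "delta_rot": [0, 0, 0], "hand": 0.3},
  {"xyz": [0, 0, 0], "delta_rot": [0, 0, 0], "hand": 0.3},
])

```text
time_s: 11.82
tool_pos: [0.4885, -0.2894, 0.1207]
tcp_rot: [[-1.0, 0.009, -0.0], [0.009, 1.0, -0.0], [0.0, -0.0, -1.0]]
contact_force: [-1.4, -2.7, -6.8]
width: 0.0402
grasp_force: 82.1
```

Request:
servo_tool([
  {"xyz": [0.5, -1, 0], "delta_rot": [0, 0, 0], "hand": 0.3},
  {"xyz": [0, 0, 1], "delta_rot": [0, 0, 0], "hand": 0.3},
  {"xyz": [0, 0, 0], "delta_rot": [0, 0, 0], "hand": 0.3},
])

```text
time_s: 12.2
tool_pos: [0.4883, -0.2898, 0.1196]
tcp_rot: [[-1.0, 0.008, 0.0], [0.008, 1.0, 0.001], [0.0, 0.001, -1.0]]
contact_force: [0.2, 0.4, -6.6]
width: 0.0403
grasp_force: 82.1
```

Request:
servo_tool([
  {"xyz": [0, 0, 1], "delta_rot": [0, 0, 0], "hand": 0.3},
  {"xyz": [0, 0, 0], "delta_rot": [0, 0, 0], "hand": 0.3},
])

```text
time_s: 12.45
tool_pos: [0.4882, -0.2898, 0.1187]
tcp_rot: [[-1.0, 0.008, -0.0], [0.008, 1.0, 0.001], [0.0, 0.001, -1.0]]
contact_force: [0.3, 1.4, -6.8]
width: 0.0403
grasp_force: 82.1
```

Request:
servo_tool([
  {"xyz": [0, 0.3, 0.7], "delta_rot": [0, 0, 0], "hand": 0.3},
  {"xyz": [0, 0, 0], "delta_rot": [0, 0, 0], "hand": 0.3},
])

```text
time_s: 12.7
tool_pos: [0.4882, -0.2898, 0.1184]
tcp_rot: [[-1.0, 0.009, 0.0], [0.009, 1.0, 0.0], [-0.0, 0.0, -1.0]]
contact_force: [-0.7, 2.1, -1.7]
width: 0.0402
grasp_force: 82.2
```

Request:
servo_tool([
  {"xyz": [0, 0, 0.7], "delta_rot": [0, 0, 0], "hand": 0.3},
  {"xyz": [0, 0, 0], "delta_rot": [0, 0, 0], "hand": 0.3},
])

```text
time_s: 12.95
tool_pos: [0.4883, -0.2898, 0.1182]
tcp_rot: [[-1.0, 0.009, 0.0], [0.009, 1.0, 0.001], [-0.0, 0.001, -1.0]]
contact_force: [-2.7, 4.5, 4.0]
width: 0.0402
grasp_force: 83.0
```

Request:
servo_tool([
  {"xyz": [0.3, 0.5, 0.8], "delta_rot": [0, 0, 0], "hand": 0.3},
  {"xyz": [0, 0, 0.4], "delta_rot": [0, 0, 0], "hand": 0.3},
  {"xyz": [0, 0, 0], "delta_rot": [0, 0, 0], "hand": 0.3},
])

```text
time_s: 13.32
tool_pos: [0.4884, -0.2898, 0.1181]
tcp_rot: [[-1.0, 0.009, 0.002], [0.009, 1.0, 0.0], [-0.002, 0.0, -1.0]]
contact_force: [-4.7, 4.5, 11.2]
width: 0.0402
grasp_force: 83.5
```

Request:
servo_tool([
  {"xyz": [0.5, 0.4, 0.8], "delta_rot": [0, 0, 0], "hand": 0.3},
  {"xyz": [0, 0, 0.6], "delta_rot": [0, 0, 0], "hand": 0.3},
  {"xyz": [0, 0, 0], "delta_rot": [0, 0, 0], "hand": 0.3},
  {"xyz": [0, 0, 0], "delta_rot": [0, 0, 0], "hand": 0.3},
  {"xyz": [0, 0, 0], "delta_rot": [0, 0, 0], "hand": 0.3},
])

```text
time_s: 13.95
tool_pos: [0.4884, -0.2898, 0.1178]
tcp_rot: [[-1.0, 0.009, 0.003], [0.009, 1.0, -0.0], [-0.003, -0.0, -1.0]]
contact_force: [-6.0, 4.1, 17.6]
width: 0.0401
grasp_force: 84.5
```

Request:
servo_tool([
  {"xyz": [0.3, 0.2, 0.7], "delta_rot": [0, 0, 0], "hand": 0.3},
  {"xyz": [0, 0, 0], "delta_rot": [0, 0, 0], "hand": 0.3},
  {"xyz": [0, 0, 0], "delta_rot": [0, 0, 0], "hand": 0.3},
  {"xyz": [0, 0, 0], "delta_rot": [0, 0, 0], "hand": 0.3},
  {"xyz": [0, 0, 0], "delta_rot": [0, 0, 0], "hand": 0.3},
])

```text
time_s: 14.58
tool_pos: [0.4884, -0.2898, 0.1178]
tcp_rot: [[-1.0, 0.009, 0.004], [0.009, 1.0, -0.001], [-0.004, -0.001, -1.0]]
contact_force: [-8.4, 4.8, 21.4]
width: 0.0404
grasp_force: 85.0
```

Request:
servo_tool([
  {"xyz": [0, 0, -1.0], "delta_rot": [0, 0, 0], "hand": 0.3},
  {"xyz": [0, 0, -1.0], "delta_rot": [0, 0, 0], "hand": 0.3},
  {"xyz": [0, 0, 0], "delta_rot": [0, 0, 0], "hand": 0.3},
])

```text
time_s: 14.95
tool_pos: [0.4883, -0.2898, 0.1179]
tcp_rot: [[-1.0, 0.009, 0.003], [0.009, 1.0, -0.001], [-0.003, -0.001, -1.0]]
contact_force: [-2.8, 1.7, 8.4]
width: 0.0402
grasp_force: 83.3
```

Force on the tool has eased to 8 N. I'll open the fingers gradually, then retreat.

Request:
servo_tool([
  {"xyz": [0, 0, -0.5], "delta_rot": [0, 0, 0], "hand": 0.45},
  {"xyz": [0, 0, 0], "delta_rot": [0, 0, 0], "hand": 0.6},
  {"xyz": [0, 0, 0], "delta_rot": [0, 0, 0], "hand": 0.8},
  {"xyz": [0, 0, 0], "delta_rot": [0, 0, 0], "hand": 1},
  {"xyz": [0, 0, 0], "delta_rot": [0, 0, 0], "hand": 1},
  {"xyz": [0, 0, 0], "delta_rot": [0, 0, 0], "hand": 1},
  {"xyz": [0, 0, 0], "delta_rot": [0, 0, 0], "hand": 1},
], force=20)

```text
time_s: 15.82
tool_pos: [0.487, -0.2889, 0.1166]
tcp_rot: [[-1.0, 0.009, 0.0], [0.009, 1.0, -0.0], [-0.0, -0.0, -1.0]]
contact_force: [0.4, 0.1, -0.4]
width: 0.0854
grasp_force: 0.0
```

Request:
servo_tool([
  {"xyz": [0, 0, -15], "delta_rot": [0, 0, 0], "hand": 1},
  {"xyz": [0, 0, -30], "delta_rot": [0, 0, 0], "hand": 1},
  {"xyz": [0, 0, -40], "delta_rot": [0, 0, 0], "hand": 1},
  {"xyz": [0, 0, -40], "delta_rot": [0, 0, 0], "hand": 1},
  {"xyz": [0, 40, 0], "delta_rot": [0, 0, 0], "hand": 1},
  {"xyz": [0, 50, 0], "delta_rot": [0, 0, 0], "hand": 1},
  {"xyz": [0, 50, 0], "delta_rot": [0, 0, 0], "hand": 1},
  {"xyz": [0, 40, 0], "delta_rot": [0, 0, 0], "hand": 1},
  {"xyz": [0, 0, 0], "delta_rot": [0, 0, 0], "hand": 1},
  {"xyz": [0, 0, 0], "delta_rot": [0, 0, 0], "hand": 1},
])

```text
time_s: 17.08
tool_pos: [0.4888, -0.1097, 0.2424]
tcp_rot: [[-1.0, 0.009, 0.001], [0.009, 1.0, -0.001], [-0.001, -0.001, -1.0]]
contact_force: [0.6, -0.5, 1.0]
width: 0.0856
grasp_force: 0.0
```

```bash
python3 - <<'E'
from h import *
a=vision.read_camera("side");b=vision.read_camera("top")
f=lambda im,u,v:cv2.resize(im[v-45:v+45,u-30:u+30],(400,600),interpolation=cv2.INTER_CUBIC)
cv2.imwrite("pics/c4.png",np.hstack([f(a,232,290),f(b,418,220)]))
for z in (.097,.151,.156): print(z,proj("side",[.4884,-.2898,z]),proj("top",[.4884,-.2898,z]))
E
```

```text
0.097 [230.49143108 300.29646478] [414.01199095 220.65745604]
0.151 [230.17980667 275.15794844] [424.32172631 220.62499061]
0.156 [230.14943956 272.70825505] [425.34487699 220.6217687 ]
```

View pics/c4.png

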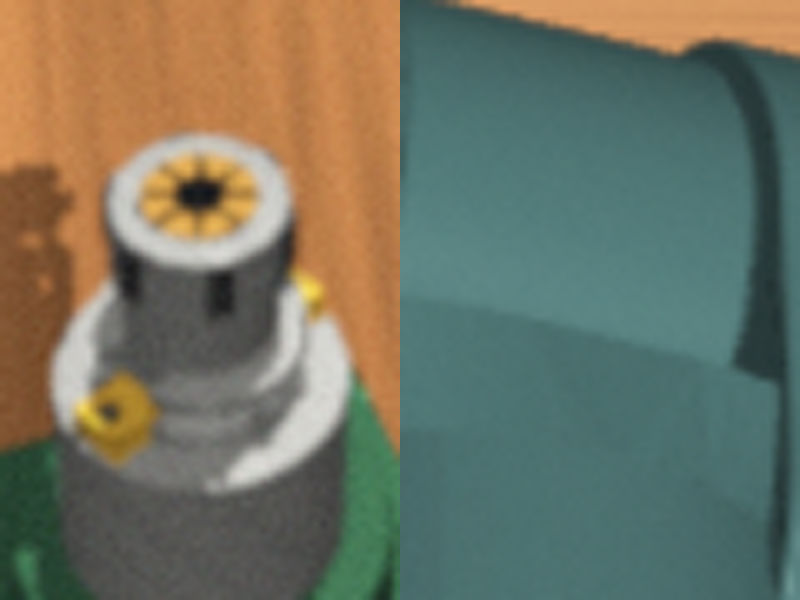

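The side view shows both yellow keys in the flange notches. The nut top is at pixel (232, 274), where the home height predicts row 275 and resting on the keys predicts 272.7. The gripper is clear.

```bash
python3 -c "
from cell import manip
print(manip.hand_in())"
```

```text
the job is handed in; nothing more can be done
None
```

I put the collet chuck in the tightening fixture with both keys in its notches, pressed it home with about 21 N, released it and handed the job in; the side camera shows it seated, but the hand-in gave no verdict.

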